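# Swing the cover off the gear unit's grease nipple

### The job

The gear unit (the grey housing with the shaft stub sticking out of its front) is due for greasing. By its black knob, swivel the flat cover on top of it about a quarter turn around its pivot screw, so that the grease port lies fully open, and let go. Leave the cover of the plain grey box next to it shut.

Things in the scene. Friction and masses are not known exactly. Their poses are not given: they have to be found in the camera images.
- nipple_cover (a joint): Angle of the gear unit's cover about its upright pivot screw, rad: 0 = closed over the port, growing as it swings clockwise seen from above, towards the robot; stops at 0 and 1.8. Starts at 0 to 0.2. Turns stiffly (0.1 N m, 1.5 N at the knob), stays where left. Cover: flat steel plate 4 mm thick, 70 mm from pivot to the middle of its round 50 mm end.
- cover_knob (a point): Middle of the black round knob on the gear unit's cover, on its upright axis, 70 mm from the pivot axis, over the cover's round end. Knob 16 mm in diameter (18 mm at its lowest 3 mm), 28 mm tall; this point is 14 mm above the cover plate's top and 14 mm below the knob's top. Moves with the cover. Closed, it stands over the port, a 34 mm hole with a brass nipple.
- pivot_screw (a point): Centre of the gear unit's pivot screw (14 mm steel head, ending 5 mm higher), on the swing axis, level with the cover plate's top. Axes of the unit: x away from its shaft side, y left, z up. The unit is a fixed grey casting 120 x 160 x 60 mm with two bolted feet and a 20 mm shaft stub low on its front; yaw up to 0.45 rad; stands left or right of the plain box.
- box_cover (a joint): Angle of the cover of the plain box, rad: 0 = shut, where it starts and is to stay; turns just like the other. The plain box is a fixed grey housing 120 x 130 x 50 mm, without shaft or feet, whose steel cover has a square end and a like black knob.

How it is judged:
By the outcome, as a careful person would: the job done as asked, in the order asked, and still so for the second after the job is handed in, with the robot touching nothing.
It also fails if it takes over 34 s, if anything falls off the work surface, if the arm or the gripper's body presses on something with over 40 N, if the wrist force passes 120 N, or if a joint passes its speed limit or range.

### The arm

A 6-joint arm with a two-finger parallel gripper is mounted at the origin on a cart in front of the work surface, level with it; the furniture and walls round the work are solid. World frame = base frame: x ahead of the robot, y to its left, z up, the work surface at z = 0. Lengths are in m, angles in rad, forces in N, time in s.
With the tool pointing down it reaches from about 0.35 to 0.975 m from the base axis. Payload 17.4 kg.
Tool frame: the origin (TCP) lies between the finger pads; the fingertips stand 19 mm ahead of it and the grasp point (between the pads) is the TCP; z points along the fingers, x is the direction in which the jaws open and shut, and the axes are right-handed (so a half turn about z gives the same grasp; the last joint's range is limited). The gripper opens to 85 mm and grips with 20 to 120 N. Pads are 22 mm wide; open, the fingers measure 114 mm over their backs; the gripper's body (76 mm by 85 mm) begins 54 mm behind the grasp point. The pads swing forward as they close: fully open they stand 13 mm farther back than shut.
Start: joints at [-1.347, 0.116, 1.442, -0, 1.584, -0.038], TCP at [0.175, -0.652, 0.25] pointing down, gripper open.
Joint ranges: [-2.83, 2.83], [-0.83, 2.19], [0.07, 2.5], [-1.14, 4.28], [0.01, 3], [-2.97, 2.97]. Speed limits (rad/s): [1.89, 1.89, 2.22, 3.14, 3.14, 3.14].

### API

Orientations are given as [roll, pitch, yaw] about the fixed x, y, z axes, in that order (R = Rz(yaw) Ry(pitch) Rx(roll)).
In Python, from cell import ctrl gives the robot as it stands.
- The arm moves only by the tool apply_moves, never from a script. Its argument "series" is a list of rows, each a list of 7 numbers: the shift along the tool's x, y, z scaled (see below), then the turn, a rotation vector about the tool's x, y, z scaled (see below), then the opening, from -1 (shut) to 1 (fully open). In form: [[dx, dy, dz, wx, wy, wz, hand], ...]. A call has exactly 8 rows; each row is the pose to reach, as a shift and turn from the pose measured when the call began, along the tool's axes at that moment, turning the shorter way round; what a row does not reach only later rows make up. The controller multiplies each number of a shift by 0.3 m and each number of a turn by 180 degrees. A row lasts 1/8 s, in which the tool goes at most 62.5 mm and 10.7 degrees, less where a joint would pass 70% of its speed; a pose out of reach is approached as far as the arm can. A call with a number of a shift or a turn outside -1 to 1 is refused whole. A call with a gripper value outside its range is refused whole. The fingers move at their own pace and stop on an object; "squeeze" is the grip in N (left out, the last holds). Time passes only in rows, so rows that repeat a pose let the fingers close, or fill a call up. It gives the time, the measured TCP pose, the force and the opening at its end, in the units of the state.
- ctrl.read_state(): the state, without advancing time (a new reading comes with each control period).
- ctrl.grab_frame(name): name is "scene" or "top" or "wrist"; returns (picture, depth): 400x640x3 uint8, red, green, blue; 400x640 float32, m along the optical axis (not along the pixel's ray), 0 where there is no reading.
- ctrl.camera_model(name): a dict with "K" (3x3 intrinsics, pixels), "dist_coeffs" ([k1, k2, p1, p2, k3] as OpenCV has them; the pictures are not rectified), "origin" and "rotation" of the camera in the world; the wrist camera has in their place "mount" (4x4, takes a point from camera to tool coordinates, whose origin is the TCP and whose axes are the tool frame's). Camera axes: x right, y down, z forward; pixel columns grow to the right and rows downward; lengths in m; the calibration is good to about 2 mm. A picture is of the moment at which its call begins: read the wrist's pose just before it. camera_model takes no time and is no camera call.
- ctrl.job_done(): hands the job in, once; it reports no verdict.
The state is a dict: "time_s": time; "q": joint angles; "qvel": joint speeds; "joint_efforts": joint torques, N m; "eef_pos": TCP position; "tcp_rot": TCP orientation; "ft_force": force on the tool from outside, world axes, zero at the start; "ft_torque": the same for the moment, N m; "finger_gap": finger opening in m.
Only numpy, scipy, OpenCV 4.12 (cv2) and the standard library are available. Lean on these libraries where they do the work, as an engineer would, in place of code of your own. Each camera call takes 0.05 s, during which the arm holds its last target.

## Working session

There is one attempt and no reset: what is moved stays moved. The work goes in short steps, Python scripts to look and compute and a tool call to move; the robot and the scene stay as the last step left them, time stands still between calls to the robot, and variables do not carry over. Pictures are saved under pics/ and viewed, and the job is handed in when it is done.

Besides the shell and the picture viewer there is one more tool, called in YAML: its name, and indented under it one key for each argument. apply_moves: Moves the arm, as the interface text tells. Shifts and turns lie within -1 to 1; 1 stands for 0.3 m of shift or 180 degrees of turn. Its arguments: {"type":"object","properties":{"series":{"type":"array","items":{"type":"array","items":{"type":"number"}}},"squeeze":{"type":"number"}},"required":["series"]}

```bash
mkdir -p pics; ls
python3 - <<'E'
from cell import ctrl
import cv2,numpy as np
s=ctrl.read_state(); print(s['time_s'],s['eef_pos'],s['tcp_rot'],s['finger_gap'])
for n in ['scene','top']:
    p,d=ctrl.grab_frame(n); cv2.imwrite(f'pics/{n}0.png',p[:,:,::-1]); np.save(f'pics/{n}0d.npy',d)
    m=ctrl.camera_model(n); print(n,m)
E
```

```text
pics
0.0 [ 0.17464648 -0.65182656  0.24954183] [-3.14155900e+00  1.20629978e-03 -1.30902018e+00] 0.08552400273821938
scene {'K': array([[406.02303282,   0.        , 319.94112665],
       [  0.        , 406.02303282, 196.71053311],
       [  0.        ,   0.        ,   1.        ]]), 'dist_coeffs': array([-0.0589767,  0.       ,  0.       ,  0.       ,  0.       ]), 'origin': array([ 0.26811339, -0.56893733,  0.74213922]), 'rotation': array([-2.32968497,  0.0157429 , -0.5024464 ])}
top {'K': array([[456.24948233,   0.        , 315.43048353],
       [  0.        , 456.24948233, 204.61978069],
       [  0.        ,   0.        ,   1.        ]]), 'dist_coeffs': array([0.04218796, 0.        , 0.        , 0.        , 0.        ]), 'origin': array([0.48630031, 0.0213112 , 1.15097902]), 'rotation': array([-3.07750512, -0.03382434, -1.58255906])}
```

View pics/scene0.png

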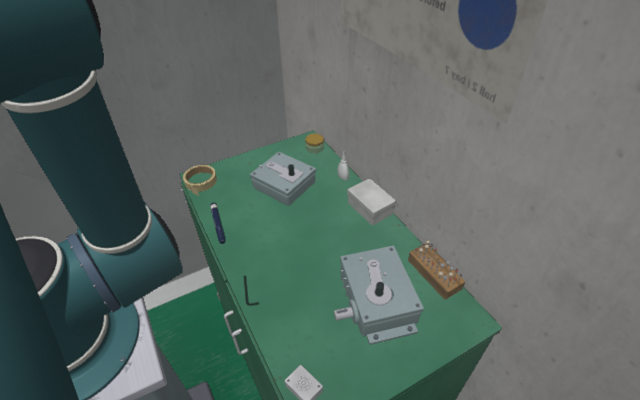

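View pics/top0.png

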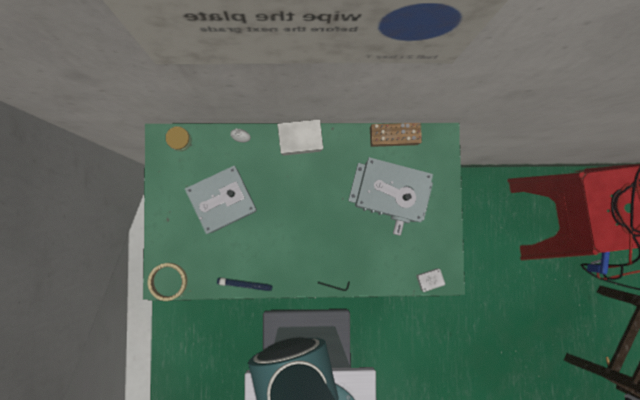

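```bash
cat > h.py <<'E'
import numpy as np,cv2
from scipy.spatial.transform import Rotation as R
from cell import ctrl
def ray(n,uv):
    m=ctrl.camera_model(n)
    p=cv2.undistortPoints(np.array([[uv]],float),m['K'],m['dist_coeffs'])[0,0]
    if 'mount' in m:
        s=ctrl.read_state();T=np.eye(4);T[:3,:3]=R.from_euler('xyz',s['tcp_rot']).as_matrix();T[:3,3]=s['eef_pos'];T=T@m['mount']
        return T[:3,3],T[:3,:3]@np.r_[p,1]
    return np.array(m['origin']),R.from_euler('xyz',m['rotation']).as_matrix()@np.r_[p,1]
def onz(n,uv,z):
    o,d=ray(n,uv);return o+d*(z-o[2])/d[2]
def atd(n,uv,dep):
    o,d=ray(n,uv);return o+d*dep
def blobs(img,box,thr=60):
    x0,y0,x1,y1=box;c=img[y0:y1,x0:x1].max(2)<thr
    k,l,st,ce=cv2.connectedComponentsWithStats(c.astype(np.uint8))
    return [(st[i],ce[i]+[x0,y0]) for i in range(1,k) if st[i][4]>8]
E
python3 - <<'E'
from h import *
for n,b in [('top',(345,150,445,240)),('scene',(325,230,435,350))]:
    im=cv2.imread(f'pics/{n}0.png');d=np.load(f'pics/{n}0d.npy')
    for st,c in blobs(im,b): print(n,st+np.array([b[0],b[1],0,0,0]),c,d[int(c[1]),int(c[0])],atd(n,c,d[int(c[1]),int(c[0])]))
    cr=im[b[1]:b[3],b[0]:b[2]];cv2.imwrite(f'pics/{n}crop.png',cv2.resize(cr,None,fx=5,fy=5,interpolation=cv2.INTER_CUBIC))
d=np.load('pics/top0d.npy')
for uv in [(395,170),(380,184),(400,180),(422,190),(393,190),(415,160),(400,140)]: print(uv,atd('top',uv,d[uv[1],uv[0]]))
E
```

```text
top [403 195   4   5  12] [404.66666667 197.08333333] 1.0776181 [ 0.57014298 -0.22632773  0.08444195]
scene [376 283   7  13  72] [379.26388889 289.125     ] 0.7652048 [ 0.5669146  -0.23693599  0.08697473]
(395, 170) [ 0.63837894 -0.21062759  0.0573464 ]
(380, 184) [ 0.60284323 -0.17057085  0.07338483]
(400, 180) [ 0.61359872 -0.22168987  0.05987264]
(422, 190) [ 0.58861783 -0.27381787  0.0623106 ]
(393, 190) [ 0.58887425 -0.20283663  0.06630933]
(415, 160) [ 0.67059462 -0.27297838  0.00668525]
(400, 140) [ 0.71885133 -0.23212813  0.02305877]
```

View pics/topcrop.png

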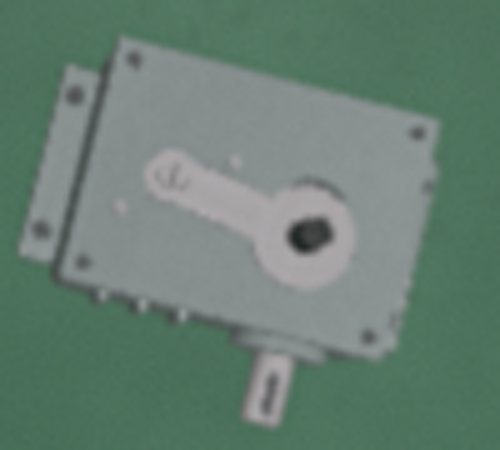

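View pics/scenecrop.png

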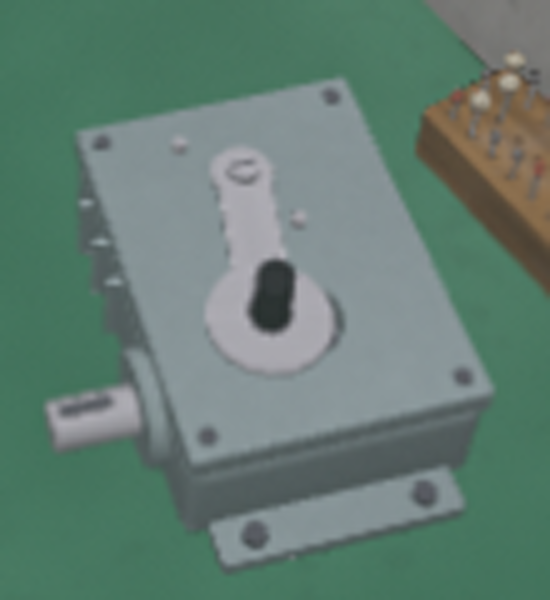

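Run:
```python
from h import *
o=lambda a,b,c,d:print(a,onz(*b).round(4))
c=lambda x,y,n:((345+x/5-.4,150+y/5-.4) if n=='top' else (325+x/5-.4,230+y/5-.4))
for z in (.064,.067):
    print(z)
    P=onz('top',c(172,175,'top'),z);C=onz('top',c(304,237,'top'),z);print('top piv',P,'rim',C,np.linalg.norm(P-C))
    P=onz('scene',c(244,170,'s'),z+.003);C=onz('scene',c(270,316,'s'),z);print('sc piv',P,'base',C,np.linalg.norm(P-C))
    print('top knobmid',onz('top',c(311,234,'top'),z+.02),'scene knobtop',onz('scene',c(275,275,'s'),z+.028),'scene mid',onz('scene',c(272,297,'s'),z+.014))
s=np.load('pics/top0d.npy')
# plate heights
for uv in [(399,200),(412,200),(388,188),(370,190),(385,175)]:
    print(uv,atd('top',uv,np.median(s[uv[1]-1:uv[1]+2,uv[0]-1:uv[0]+2]))[2])
for p,q in [((120,38),(440,122)),((58,280),(385,360))]:
    a=onz('top',c(*p,'top'),.06);b=onz('top',c(*q,'top'),.06);print('edge',a,b,np.arctan2(*(b-a)[[0,1]]),np.linalg.norm(a-b))
```

```text
0.064
top piv [ 0.60242942 -0.16979894  0.064     ] rim [ 0.57193437 -0.23284845  0.064     ] 0.07003704966072313
sc piv [ 0.60089326 -0.16977283  0.067     ] base [ 0.57146148 -0.2316115   0.064     ] 0.06855108033047866
top knobmid [ 0.57174771 -0.23152268  0.084     ] scene knobtop [ 0.57094953 -0.23145043  0.092     ] scene mid [ 0.57072921 -0.23190409  0.078     ]
0.067
top piv [ 0.60210891 -0.16927149  0.067     ] rim [ 0.57169802 -0.23214698  0.067     ] 0.0698437514042182
sc piv [ 0.59941454 -0.17154653  0.07      ] base [ 0.57011951 -0.23310379  0.067     ] 0.06823851458103226
top knobmid [ 0.57150746 -0.23081179  0.087     ] scene knobtop [ 0.56955213 -0.23300773  0.095     ] scene mid [ 0.56936225 -0.23342651  0.081     ]
(399, 200) 0.06623012266407957
(412, 200) 0.0642217564791896
(388, 188) 0.06537772177727241
(370, 190) 0.0618321839726228
(385, 175) 0.06109221441616319
edge [ 0.66969756 -0.14655477  0.06      ] [ 0.62749551 -0.30121619  0.06      ] -2.8752102437579343 0.16031584200880009
edge [ 0.55261405 -0.11444449  0.06      ] [ 0.51254419 -0.27142827  0.06      ] -2.8916804276492214 0.16201697543303983
```

```bash
cat >> h.py <<'E'
def num(p,yaw):
    s=ctrl.read_state();R0=R.from_euler('xyz',s['tcp_rot'])
    d=R0.inv().apply(np.array(p)-s['eef_pos'])/.3
    w=(R0.inv()*R.from_euler('xyz',[np.pi,0,yaw])).as_rotvec()/np.pi
    return np.r_[d,w].round(4)
E
python3 - <<'E'
from h import *
print(num([.373,-.44,.22],-.88))
print(num([.571,-.232,.19],-.452))
E
```

```text
[-5.109e-01 -8.213e-01  9.930e-02 -1.000e-04  3.000e-04 -1.366e-01]
[-1.0097e+00 -1.6383e+00  1.9990e-01 -2.0000e-04  3.0000e-04 -2.7280e-01]
```

apply_moves:
  series:
    - [-0.1,-0.16,0.02,0,0,-0.027,1]
    - [-0.2,-0.32,0.04,0,0,-0.054,1]
    - [-0.3,-0.48,0.06,0,0,-0.082,1]
    - [-0.4,-0.65,0.08,0,0,-0.109,1]
    - [-0.5,-0.81,0.1,0,0,-0.136,1]
    - [-0.55,-0.9,0.11,0,0,-0.15,1]
    - [-0.61,-0.99,0.12,0,0,-0.165,1]
    - [-0.61,-0.99,0.12,0,0,-0.165,1]

```text
time_s: 1.1
eef_pos: [0.4151, -0.3968, 0.2134]
tcp_rot: [-3.141, 0.002, -0.788]
ft_force: [0.2, -0.2, -0.1]
finger_gap: 0.0849
```

Run:
```python
from h import *
s=ctrl.read_state();print(s['time_s'],s['eef_pos'],s['tcp_rot'],s['ft_force'])
print(num([.571,-.232,.19],-.452))
```

```text
1.1 [ 0.41510893 -0.39676362  0.21335518] [-3.14081007e+00  1.67361226e-03 -7.87933043e-01] [ 0.18267141 -0.16036029 -0.07447794]
[-2.270e-02 -7.557e-01  7.850e-02 -3.000e-04  5.000e-04 -1.069e-01]
```

apply_moves:
  series:
    - [-0.005,-0.17,0.018,0,0,-0.025,1]
    - [-0.01,-0.34,0.036,0,0,-0.05,1]
    - [-0.015,-0.5,0.054,0,0,-0.075,1]
    - [-0.02,-0.65,0.07,0,0,-0.095,1]
    - [-0.0227,-0.7557,0.0785,0,0,-0.107,1]
    - [-0.0227,-0.7557,0.0785,0,0,-0.107,1]
    - [-0.0227,-0.7557,0.0785,0,0,-0.107,1]
    - [-0.0227,-0.7557,0.0785,0,0,-0.107,1]

```text
time_s: 2.1
eef_pos: [0.5705, -0.233, 0.1902]
tcp_rot: [-3.14, 0.001, -0.453]
ft_force: [-0.8, -0.2, 0.2]
finger_gap: 0.0857
```

Run:
```python
from h import *
s=ctrl.read_state();print(s['time_s'],s['eef_pos'],s['tcp_rot'],s['ft_force'])
p,d=ctrl.grab_frame('wrist');cv2.imwrite('pics/w1.png',p[:,:,::-1]);np.save('pics/w1d.npy',d)
print(ctrl.camera_model('wrist'))
```

```text
2.1 [ 0.57045785 -0.23297072  0.19016639] [-3.14045920e+00  1.07161927e-03 -4.53407152e-01] [-0.76827255 -0.17880151  0.16672976]
{'K': array([[330.88497224,   0.        , 323.3521209 ],
       [  0.        , 330.88497224, 198.54430833],
       [  0.        ,   0.        ,   1.        ]]), 'dist_coeffs': array([0.0089671, 0.       , 0.       , 0.       , 0.       ]), 'mount': array([[ 9.99999106e-01, -1.15307644e-03,  6.76767471e-04,
        -1.01174195e-03],
       [ 9.13707670e-04,  9.58914454e-01,  2.83693910e-01,
        -7.19786405e-02],
       [-9.76082873e-04, -2.83693038e-01,  9.58914651e-01,
        -1.23032548e-01],
       [ 0.00000000e+00,  0.00000000e+00,  0.00000000e+00,
         1.00000000e+00]])}
```

View pics/w1.png

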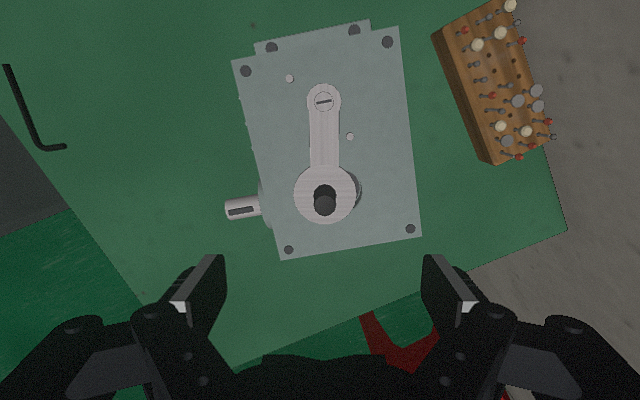

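Run:
```python
from h import *
d=np.load('pics/w1d.npy')
for uv in [(305,205),(345,205),(325,140),(360,220),(325,207),(323,107)]: print(uv,atd('wrist',uv,float(np.median(d[uv[1]-1:uv[1]+2,uv[0]-1:uv[0]+2]))).round(4))
P=onz('wrist',(323.3,101),.069);C=onz('wrist',(325,194.5),.065)
print(P,C,np.linalg.norm(P-C),onz('wrist',(325,207),.093))
a=onz('wrist',(232,62),.06);b=onz('wrist',(281,260),.06);print((b-a),np.linalg.norm(b-a),np.arctan2(b[0]-a[0],-(b[1]-a[1])))
a=onz('wrist',(398,26),.06);b=onz('wrist',(421,237),.06);print((b-a),np.linalg.norm(b-a),np.arctan2(b[0]-a[0],-(b[1]-a[1])))
```

```text
(305, 205) [ 0.5535 -0.2323  0.0639]
(345, 205) [ 0.5819 -0.2461  0.064 ]
(325, 140) [ 0.59   -0.1935  0.0638]
(360, 220) [ 0.5872 -0.2646  0.0594]
(325, 207) [ 0.5708 -0.2326  0.0916]
(323, 107) [ 0.5991 -0.1715  0.0691]
[ 0.60109315 -0.16787474  0.069     ] [ 0.57163531 -0.23121954  0.065     ] 0.0699737633657265 [ 0.57099272 -0.23224349  0.093     ]
[-0.04188232 -0.15218817  0.        ] 0.15784602267842723 -0.26855300213044303
[-0.04282116 -0.15402522  0.        ] 0.15986687875807337 -0.27116608075077203
```

Run:
```python
from h import *
print(num([.571,-.232,.088],-.445))
```

```text
[ 0.0007 -0.003   0.3405 -0.0004  0.0004 -0.0026]
```

apply_moves:
  series:
    - [0.0007,-0.003,0.1,0,0,-0.003,1]
    - [0.0007,-0.003,0.2,0,0,-0.003,1]
    - [0.0007,-0.003,0.28,0,0,-0.003,1]
    - [0.0007,-0.003,0.34,0,0,-0.003,1]
    - [0.0007,-0.003,0.34,0,0,-0.003,-0.3]
    - [0.0007,-0.003,0.34,0,0,-0.003,-0.5]
    - [0.0007,-0.003,0.34,0,0,-0.003,-0.7]
    - [0.0007,-0.003,0.34,0,0,-0.003,-1]
  squeeze: 25

```text
time_s: 3.15
eef_pos: [0.5713, -0.2321, 0.0889]
tcp_rot: [-3.14, -0.0, -0.444]
ft_force: [-1.9, 0.3, 6.7]
finger_gap: 0.0144
```

apply_moves:
  series:
    - [0,0,0,0,0,0,-1]
    - [0,0,0,0,0,0,-1]
    - [0,0,0,0,0,0,-1]
    - [0,0,0,0,0,0,-1]
    - [0,0,0,0,0,0,-1]
    - [0,0,0,0,0,0,-1]
    - [0,0,0,0,0,0,-1]
    - [0,0,0,0,0,0,-1]

```text
time_s: 4.15
eef_pos: [0.5713, -0.2321, 0.089]
tcp_rot: [-3.14, -0.0, -0.444]
ft_force: [-1.7, 1.0, 3.0]
finger_gap: 0.0144
```

Run:
```python
from h import *
s=ctrl.read_state();print(s['time_s'],s['eef_pos'],s['tcp_rot'],s['ft_force'],s['finger_gap'])
piv=np.array([.6012,-.1686])
k=s['eef_pos'][:2]-piv;print(np.linalg.norm(k),np.arctan2(-k[0],-k[1]))
# arc, rotating about pivot clockwise; start from TCP
for deg in (5,10,15,20,25,30,35,40):
    t=-np.radians(deg);M=np.array([[np.cos(t),-np.sin(t)],[np.sin(t),np.cos(t)]])
    print(deg,num(np.r_[piv+M@k,s['eef_pos'][2]],s['tcp_rot'][2]+t))
```

```text
4.15 [ 0.57130453 -0.23214132  0.08898984] [-3.14039319e+00 -3.98113368e-05 -4.43871147e-01] [-1.65608789  1.03376306  2.95313821] 0.014436517204208268
0.07022277793190401 0.43976103505661623
5 [-0.0204 -0.0008  0.     -0.0004  0.      0.0278]
10 [-0.0407 -0.0034  0.     -0.0004  0.      0.0556]
15 [-0.0606 -0.0077  0.     -0.0004  0.      0.0833]
20 [-8.010e-02 -1.380e-02  0.000e+00 -4.000e-04  1.000e-04  1.111e-01]
25 [-9.900e-02 -2.150e-02  0.000e+00 -4.000e-04  1.000e-04  1.389e-01]
30 [-1.172e-01 -3.090e-02  0.000e+00 -4.000e-04  1.000e-04  1.667e-01]
35 [-1.344e-01 -4.180e-02  0.000e+00 -4.000e-04  1.000e-04  1.944e-01]
40 [-1.507e-01 -5.410e-02  1.000e-04 -4.000e-04  1.000e-04  2.222e-01]
```

apply_moves:
  series:
    - [-0.0204,-0.0008,0,0,0,0.0278,-1]
    - [-0.0407,-0.0034,0,0,0,0.0556,-1]
    - [-0.0606,-0.0077,0,0,0,0.0833,-1]
    - [-0.0801,-0.0138,0,0,0,0.1111,-1]
    - [-0.099,-0.0215,0,0,0,0.1389,-1]
    - [-0.1172,-0.0309,0,0,0,0.1667,-1]
    - [-0.1344,-0.0418,0,0,0,0.1944,-1]
    - [-0.1507,-0.0541,0,0,0,0.2222,-1]

```text
time_s: 5.15
eef_pos: [0.5376, -0.1979, 0.089]
tcp_rot: [-3.14, 0.0, -1.145]
ft_force: [2.5, 0.6, -0.3]
finger_gap: 0.0143
```

Run:
```python
from h import *
s=ctrl.read_state();print(s['time_s'],s['eef_pos'],s['tcp_rot'],s['ft_force'],s['finger_gap'])
piv=np.array([.6012,-.1686])
k=s['eef_pos'][:2]-piv;th=np.arctan2(-k[0],-k[1]);print(np.linalg.norm(k),th, th-.267)
k=k/np.linalg.norm(k)*.0701
rem=np.degrees(1.57+.267-th);print(rem)
for f in range(1,8):
    t=-np.radians(rem*f/7);M=np.array([[np.cos(t),-np.sin(t)],[np.sin(t),np.cos(t)]])
    print(num(np.r_[piv+M@k,s['eef_pos'][2]],-.444-(th-.44)+t))
p,d=ctrl.grab_frame('top');cv2.imwrite('pics/t2.png',cv2.resize(p[140:250,335:455,::-1],None,fx=5,fy=5))
```

```text
5.15 [ 0.53757151 -0.19793817  0.08902636] [-3.14011315e+00  2.86628542e-04 -1.14471249e+00] [ 2.53136397  0.60668238 -0.31715561] 0.01427489670194602
0.07006649210671916 1.1387620676016499 0.8717620676016499
40.00608662236636
[-0.0233 -0.0009  0.     -0.0005  0.0001  0.0311]
[-0.0463 -0.0042  0.     -0.0005  0.0001  0.0629]
[-0.0689 -0.0099  0.     -0.0005  0.0002  0.0946]
[-9.090e-02 -1.770e-02  1.000e-04 -4.000e-04  2.000e-04  1.264e-01]
[-1.119e-01 -2.770e-02  1.000e-04 -4.000e-04  2.000e-04  1.581e-01]
[-1.319e-01 -3.970e-02  1.000e-04 -4.000e-04  2.000e-04  1.899e-01]
[-1.505e-01 -5.370e-02  1.000e-04 -4.000e-04  3.000e-04  2.216e-01]
```

View pics/t2.png

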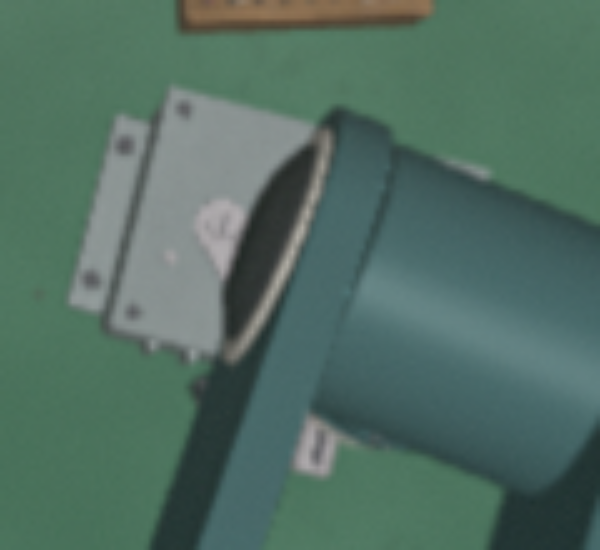

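The top view is mostly hidden by the arm, but the cover's strip at about (215,225) has turned with the knob. The forces are low, so I'll continue the arc.

apply_moves:
  series:
    - [-0.0233,-0.0009,0,0,0,0.0311,-1]
    - [-0.0463,-0.0042,0,0,0,0.0629,-1]
    - [-0.0689,-0.0099,0,0,0,0.0946,-1]
    - [-0.0909,-0.0177,0,0,0,0.1264,-1]
    - [-0.1119,-0.0277,0,0,0,0.158,-1]
    - [-0.1319,-0.0397,0,0,0,0.19,-1]
    - [-0.1505,-0.0537,0,0,0,0.2216,-1]
    - [-0.1505,-0.0537,0,0,0,0.2216,-1]

```text
time_s: 6.2
eef_pos: [0.5337, -0.1494, 0.089]
tcp_rot: [-3.141, 0.002, -1.843]
ft_force: [0.4, 1.8, 0.2]
finger_gap: 0.0141
```

apply_moves:
  series:
    - [0,0,0,0,0,0,-0.6]
    - [0,0,0,0,0,0,-0.3]
    - [0,0,0,0,0,0,0.3]
    - [0,0,0,0,0,0,0.6]
    - [0,0,0,0,0,0,1]
    - [0,0,0,0,0,0,1]
    - [0,0,0,0,0,0,1]
    - [0,0,0,0,0,0,1]

```text
time_s: 7.2
eef_pos: [0.5337, -0.1494, 0.089]
tcp_rot: [-3.141, 0.002, -1.843]
ft_force: [0.5, 0.1, 0.6]
finger_gap: 0.085
```

apply_moves:
  series:
    - [0,0,-0.05,0,0,0,1]
    - [0,0,-0.1,0,0,0,1]
    - [0,0,-0.2,0,0,0,1]
    - [0,0,-0.3,0,0,0,1]
    - [0,0,-0.35,0,0,0,1]
    - [0,0,-0.4,0,0,0,1]
    - [0,0,-0.4,0,0,0,1]
    - [0,0,-0.4,0,0,0,1]

```text
time_s: 8.2
eef_pos: [0.5333, -0.1495, 0.2081]
tcp_rot: [3.141, 0.002, -1.843]
ft_force: [0.8, 0.1, -0.5]
finger_gap: 0.0854
```

Run:
```python
from h import *
s=ctrl.read_state();print(s['time_s'],s['eef_pos'],s['tcp_rot'],s['ft_force'],s['finger_gap'])
p,d=ctrl.grab_frame('wrist');cv2.imwrite('pics/w3.png',p[:,:,::-1]);np.save('pics/w3d.npy',d)
p,d=ctrl.grab_frame('scene');cv2.imwrite('pics/s3.png',p[:,:,::-1])
```

```text
8.2 [ 0.53331809 -0.14950939  0.20806087] [ 3.14119513e+00  1.60971381e-03 -1.84304915e+00] [ 0.826803    0.14644779 -0.51221243] 0.08538967437404002
```

View pics/w3.png

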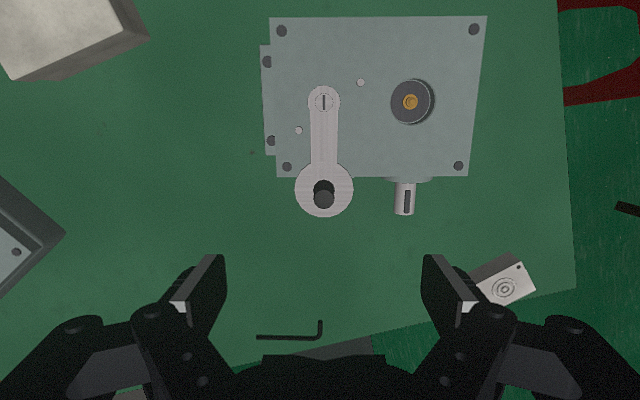

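View pics/s3.png

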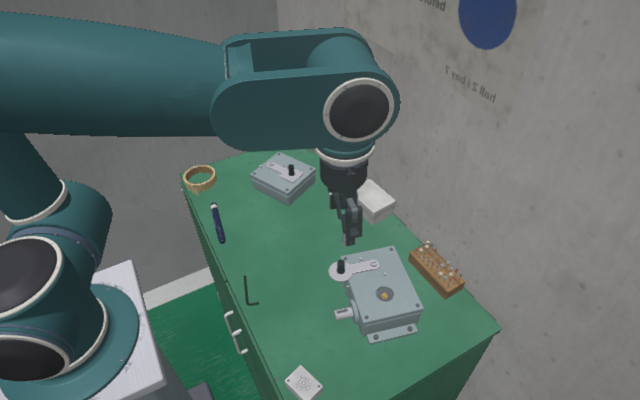

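Run:
```python
from h import *
P=onz('wrist',(323.3,101),.069)[:2];K=onz('wrist',(324,190),.064)[:2];T=onz('wrist',(324,199),.092)[:2];G=onz('wrist',(412,102),.06)[:2]
a=lambda v:np.arctan2(-v[0],-v[1])
print(P,K,T,G,a(K-P)-a(G-P),a(T-P)-a(G-P),np.linalg.norm(K-P),np.linalg.norm(G-P))
s=ctrl.read_state();print(s['time_s'],s['qvel'].round(4));print(ctrl.job_done())
```

```text
[ 0.60175775 -0.16835111] [ 0.53300291 -0.149687  ] [ 0.53346062 -0.14980224] [ 0.58220347 -0.23517189] 1.5511786643349383 1.5513013880195197 0.07124308013221892 0.06962316844065944
8.3 [-0.0002  0.0011 -0.0004 -0.0006 -0.0014  0.0003]
the job is handed in; nothing more can be done
None
```

I gripped the black knob on the gear unit's cover, swung it clockwise around its pivot screw, let go and lifted about 12 cm clear. I handed the job in at 8.3 s.

- **Cover angle:** the last wrist picture puts the cover 1.55 rad from the port direction. I had aimed for 1.57, so the two agree to about 1 degree.
- **Port:** the port and its brass nipple are fully uncovered in that picture.
- **Forces:** the wrist force readings I saw stayed below about 8 N.
- **Plain box:** I never went near it, and its cover looks unchanged in the last scene picture. I did not measure its angle.
- **Disagreement:** the gripper reported a 14.4 mm gap while holding the 16 mm knob. The grip still held through the whole swing. No check failed.

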